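Take and lock a bore depth on the bench depth gauge

TASK

Measure the blind bore in the aluminium housing with the bench depth gauge: turn its red T-grip fully anticlockwise to free the spindle, then lower the spindle gently by the grip until its tip rests on the bottom of the bore, without ramming it. With the tip still resting on the bottom, turn the grip clockwise as far as it goes to lock that depth, then let go, and leave the loose things around the gauge where they are.

Things in the scene. Friction and masses are not known exactly. Their poses are not given: they have to be found in the camera images.
- depth_gauge: bench depth gauge, fixed: steel base 120 x 170 x 12 mm, two 16 mm columns at y = +-68 mm, blue bridge 34 x 166 mm, top 112 mm above the bench (sleeve 32 mm wide and nuts up to 120 mm). The aluminium housing, 64 x 80 x 60 mm, with a 20 mm blind bore, is held under the bridge. Origin: centre of the base's underside, on the spindle axis; z up, y along the bridge
- bore_mouth (a point): centre of the mouth of the bore, in the housing's top face, 72 mm above the bench, on the spindle axis. How deep the bore is differs from start to start (20 to 48 mm) and is not measured; the bottom is flat and rigid, and the tip gives about 0.1 mm per 2 N
- spindle (a joint): how far the spindle is down from its upper stop, 0 to 0.060 m, positive down; at 0 the tip is 8 mm above the bore mouth. Starts between 3 and 12 mm down. When freed it has about 3 N of sliding friction and weighs 1.5 N, so it stays where it is left and is moved down by a push of about 2 to 4 N; when locked it resists more than 15 N
- tip: rounded steel tip of the spindle, 9 mm across; origin at its lowest point, which is what touches the bottom. Delicate: a push of about 5 N on the grip is plenty, over 15 N on the tip spoils it
- grip_mid (a point): centre of the red T-grip's bar on top of the spindle: bar 56 mm long (its y axis), 14 mm thick (its x axis), 24 mm high (z), rounded edges, free all round and above. The point moves and turns with the grip, 122 mm above the tip; below the bar is a black collar of 24 mm diameter, its underside 24 mm below the point. The lowest place the point reaches is 142 mm above the bench
- grip (a joint): turn of the T-grip about the spindle axis, 0 to 1.25 rad, growing clockwise seen from above: 0 = fully free, clamping begins at about 0.3, 1.25 = fully locked against its stop. Starts locked (1.15 to 1.25) and stays where it is left; turning it takes up to about 0.2 N m (an inner cam jams the spindle in the sleeve)
- tape_yellow: loose roll of yellow tape, 64 mm across, 18 mm high, lying flat; origin at its underside
- relay_orange: loose orange relay, 28 x 30 x 36 mm, standing; origin at its underside
- marker_red: loose marker pen with a red cap, 132 x 17 x 18 mm, lying along its x axis; origin at its underside

How it is judged:
On the way, in this order (a step that is already met when the one before it is completed fails the run):
1. the grip is turned anticlockwise so that the spindle is free (value of joint grip below 0.3 rad), for 0.1 s.
2. the free spindle has been lowered into the bore until its tip rests on the bottom (contact force between tip and anything else above 0.5 N and value of joint spindle above 0.02 m and value of joint grip below 0.4 rad), for 0.2 s.
At the end, for the whole second after the job is handed in: the spindle is at rest with its tip in the bore, more than 15 mm below the mouth, still resting on the bottom with at least 0.5 N, and the grip is turned clockwise to lock, past 1.05 of its 1.25 rad (value of joint grip above 1.05 rad and contact force between tip and anything else above 0.5 N and value of joint spindle above 0.02 m and z of tip in the frame of bore_mouth below -0.015 m and not (velocity of joint spindle above 0.002 m/s) and not (velocity of joint spindle below -0.002 m/s)); the robot touches nothing.
It fails at once if the tip is rammed: more than 15 N between it and the bottom (contact force between tip and anything else above 15 N).
It fails at once if the yellow tape is shifted by more than 30 mm (distance of tape_yellow from where it was at the start of the episode above 0.03 m).
It fails at once if the orange relay is shifted by more than 30 mm (distance of relay_orange from where it was at the start of the episode above 0.03 m).
It fails at once if the red marker is shifted by more than 30 mm (distance of marker_red from where it was at the start of the episode above 0.03 m).
It also fails if it takes over 45 s, if anything falls off the work surface, if the arm or the gripper's body presses on something with over 40 N, if the wrist force passes 120 N, or if a joint passes its speed limit or range.

ROBOT

A 7-joint arm with a two-finger parallel gripper is mounted at the origin on a cart in front of the work surface, level with it; the furniture and walls round the work are solid. World frame = base frame: x ahead of the robot, y to its left, z up, the work surface at z = 0. Lengths are in m, angles in rad, forces in N, time in s.
With the tool pointing down it reaches from about 0.4 to 0.85 m from the base axis. Payload 10.4 kg.
Tool frame: the origin (TCP) lies on the centre line of the jaws, within the pads' length; the fingertips stand 11 mm ahead of it and the grasp point (between the pads) lies 8 mm behind it (tip_reach is the distance from the TCP to the fingertips, in m); z points along the fingers, y is the line along which they close (so a half turn about z gives the same grasp; the last joint's range is limited). The gripper opens to 85 mm and grips with 20 to 120 N. Pads are 22 mm wide; open, the fingers measure 114 mm over their backs; the gripper's body (76 mm by 85 mm) begins 54 mm behind the grasp point. The pads swing forward as they close: fully open they stand 13 mm farther back than shut.
Start: joints at [-1.335, 0.332, -0.065, 1.46, 0.022, 1.35, -0.088], TCP at [0.16, 0.604, 0.206] pointing down, gripper open.
Joint ranges: [-2.6, 2.6], [-0.5, 2.12], [-1.47, 1.34], [0.16, 2.42], [-1.27, 4.41], [0.06, 2.06], [-2.6, 2.6]. Speed limits (rad/s): [2.22, 2.22, 2.79, 2.79, 3.14, 3.14, 3.14].

INTERFACE

Orientations are given as a unit quaternion [x, y, z, w].
In Python, from workcell import get_obs, camera, hand_in, tip_reach gives the robot as it stands. The module is installed in compiled form; this text tells all that it offers.
- The arm moves only by the tool move_arm, never from a script. Its argument "plan" is a list of rows, each an object with "delta_pos": the shift along the tool's x, y, z in parts of the range, where 1.0 means 0.5 m, a list of three; "turn": the turn, a rotation vector about the tool's x, y, z in fractions of the full range, 1 being pi rad, a list of three; "fingers": the closure, from 0 (fully open) to 1 (shut). A call has 1 to 12 rows; each row is the pose to reach, as a shift and turn from the pose commanded when the call began, along the tool's axes at that moment; what a row does not reach only later rows make up. A row lasts 1/8 s, in which the tool goes at most 62.5 mm and 10.7 degrees, less where a joint would pass 70% of its speed; a pose out of reach is approached as far as the arm can. A call with a gripper value outside its range is refused whole. The fingers move at their own pace and stop on an object; "force" is the grip in N (left out, the last holds). Time passes only in rows, so rows that repeat a pose let the fingers close. It gives the time, the measured TCP pose, the force, the opening and the grip force at its end, in the units of the state.
- get_obs(): the state, without advancing time (a new reading comes with each control period).
- camera(name): name is "scene" or "top"; returns a dict with "color" (400x640x3 uint8, red, green, blue), "range_z" (400x640 float32, m along the optical axis (not along the pixel's ray), 0 where there is no reading), "fx", "fy", "cx", "cy" (pixels), "R" (3x3) and "t" (3): a world point X has camera coordinates R X + t. Camera axes: x right, y down, z forward; pixel columns grow to the right and rows downward; lengths in m; the calibration is good to about 2 mm. A picture is of the moment at which its call begins.
- hand_in(): hands the job in; it is judged then, once.
The state is a dict: "clock": time; "joint_pos": joint angles; "joint_velocities": joint speeds; "tau": joint torques, N m; "position": TCP position; "ee_rot": TCP orientation; "ft_force": force on the tool from outside, world axes, zero at the start; "torque": the same for the moment, N m; "grip_width": opening from 0.0 (shut) to 1.0 (fully open); "grasp_force": force on a finger pad.
Only numpy, scipy, OpenCV 4.12 (cv2) and the standard library are available. Lean on these libraries where they do the work, as an engineer would, in place of code of your own. Each camera call takes 0.05 s, during which the arm holds its last target. There are 200 camera calls.

## Working session

There is one attempt and no reset: what is moved stays moved. The work goes in short steps, Python scripts to look and compute and a tool call to move; the robot and the scene stay as the last step left them, time stands still between calls to the robot, and variables do not carry over. Pictures are saved under pics/ and viewed, at most 10 in all, crops included, and the job is handed in when it is done.

Besides the shell and the picture viewer there is one more tool, called as a command line: name --argument value ..., lists and objects as JSON in quotes. move_arm: Moves the arm, as the interface text tells. Its arguments: {"type":"object","properties":{"plan":{"type":"array","items":{"type":"object","properties":{"delta_pos":{"type":"array","items":{"type":"number"}},"turn":{"type":"array","items":{"type":"number"}},"fingers":{"type":"number"}}}},"force":{"type":"number"}},"required":["plan"]}

```bash
mkdir -p pics; python3 - <<'E'
from workcell import *
import cv2,numpy as np,pickle
o=get_obs();print({k:np.round(v,3) for k,v in o.items()})
print(tip_reach if not callable(tip_reach) else tip_reach())
d={}
for n in("scene","top"):
    c=camera(n);d[n]=c;cv2.imwrite(f"pics/{n}0.png",c["color"][:,:,::-1])
    print(n,c["fx"],c["cx"],c["cy"],np.round(-c["R"].T@c["t"],3))
pickle.dump(d,open("c0.pkl","wb"))
E
```

```text
{'clock': np.float64(0.0), 'joint_pos': array([-1.335,  0.333, -0.065,  1.461,  0.022,  1.35 , -0.088]), 'joint_velocities': array([ 0.   , -0.002,  0.003, -0.   , -0.001,  0.001, -0.001]), 'tau': array([-1.0000e-03, -6.2544e+01,  4.9000e-02, -3.9161e+01,  1.6000e-02,
        1.0000e-02,  0.0000e+00]), 'position': array([0.16 , 0.604, 0.205]), 'ee_rot': array([ 0.129,  0.992, -0.001, -0.   ]), 'ft_force': array([ 0.633,  0.77 , -0.137]), 'torque': array([0.025, 0.064, 0.01 ]), 'grasp_force': np.float64(0.0), 'grip_width': np.float64(0.996)}
0.011
scene 457.33760253647756 317.00411467513135 199.4897934505942 [-0.029 -0.237  0.94 ]
top 371.72123024393676 322.17526279462504 207.46116406516748 [0.434 0.07  0.993]
```

View pics/scene0.png

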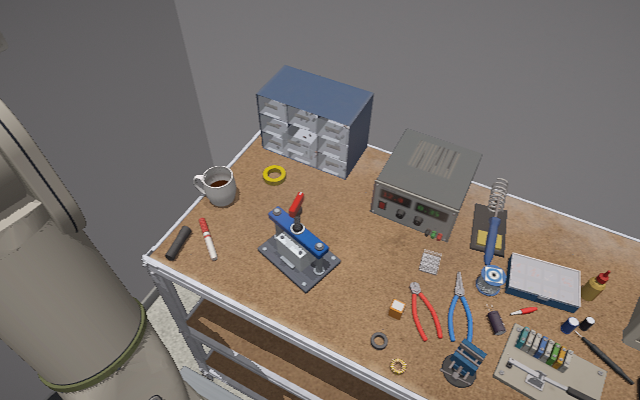

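View pics/top0.png

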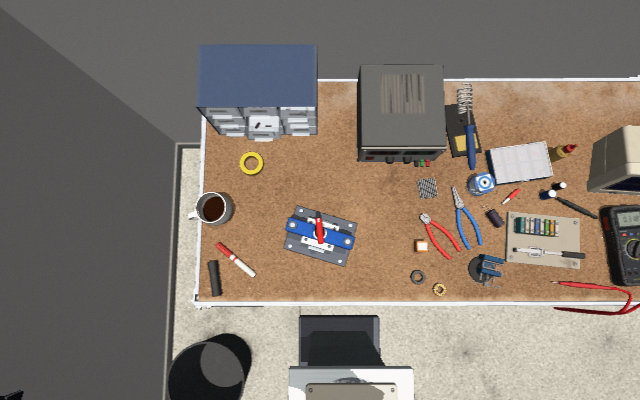

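The scene view shows the gauge at about (300,245) with its red grip at (297,203). In the top view the grip is at (320,228), on the blue bridge running from (288,222) to (353,241). Next I'll enlarge crops and compute 3D points.

```bash
cat > h.py <<'E'
import numpy as np,cv2
def cloud(c):
    z=c["range_z"];v,u=np.indices(z.shape)
    P=np.stack([(u-c["cx"])/c["fx"]*z,(v-c["cy"])/c["fy"]*z,z],-1)
    return (P-c["t"])@c["R"]   # R^T (P-t)
def ray(c,u,v):
    d=c["R"].T@np.array([(u-c["cx"])/c["fx"],(v-c["cy"])/c["fy"],1.]);return -c["R"].T@c["t"],d/np.linalg.norm(d)
def tri(c1,p1,c2,p2):
    o1,d1=ray(c1,*p1);o2,d2=ray(c2,*p2)
    s=np.linalg.lstsq(np.stack([d1,-d2],1),o2-o1,rcond=None)[0]
    a,b=o1+s[0]*d1,o2+s[1]*d2
    return (a+b)/2,np.linalg.norm(a-b)
def proj(c,X):
    p=c["R"]@np.asarray(X)+c["t"];return c["cx"]+c["fx"]*p[0]/p[2],c["cy"]+c["fy"]*p[1]/p[2]
E
python3 - <<'E'
import pickle;from h import *
d=pickle.load(open("c0.pkl","rb"))
ims=[]
for n,(u,v) in(("scene",(298,240)),("top",(320,234))):
    c=d[n];print(n,np.round(c["R"],3).tolist())
    X=cloud(c);hsv=cv2.cvtColor(c["color"],cv2.COLOR_RGB2HSV)
    for col,m in(("red",((hsv[...,0]<8)|(hsv[...,0]>172))&(hsv[...,1]>150)),("blue",(hsv[...,0]>100)&(hsv[...,0]<125)&(hsv[...,1]>150))):
        w=np.zeros_like(m);w[v-60:v+50,u-45:u+45]=1;m=m&w&(c["range_z"]>0)
        p=X[m];vv,uu=np.nonzero(m)
        r=cv2.minAreaRect(p[:,:2].astype(np.float32)*1000)
        print(col,m.sum(),"px",uu.min(),uu.max(),vv.min(),vv.max(),"mean",p.mean(0).round(4),"z",np.percentile(p[:,2],[2,50,98]).round(4),"rect",np.round(r[0],1),np.round(r[1],1),round(r[2],1))
    ims.append(cv2.resize(c["color"][v-60:v+50,u-45:u+45],None,fx=4,fy=4,interpolation=cv2.INTER_CUBIC))
cv2.imwrite("pics/crop.png",np.hstack(ims)[:,:,::-1])
E
```

```text
scene [[0.463, -0.886, 0.006], [-0.679, -0.359, -0.641], [0.57, 0.293, -0.768]]
red 148 px 289 303 192 216 mean [0.4881 0.08   0.2011] z [0.0004 0.2111 0.2136] rect [565.1 123.8] [236.2  30.2] 30.9
blue 534 px 277 327 207 258 mean [0.4745 0.05   0.1111] z [0.0999 0.1123 0.116 ] rect [486.1  76. ] [164.2  33.2] 73.8
top [[-0.003, -1.0, -0.003], [-0.992, 0.004, -0.129], [0.129, 0.002, -0.992]]
red 145 px 316 323 218 243 mean [0.4853 0.0782 0.2091] z [0.1864 0.2101 0.2125] rect [487.3  78.8] [53.9 14.9] 8.0
blue 645 px 286 353 218 249 mean [0.4872 0.0785 0.1118] z [0.1085 0.1118 0.1152] rect [487.6  79. ] [163.3  32.9] 73.0
```

View pics/crop.png

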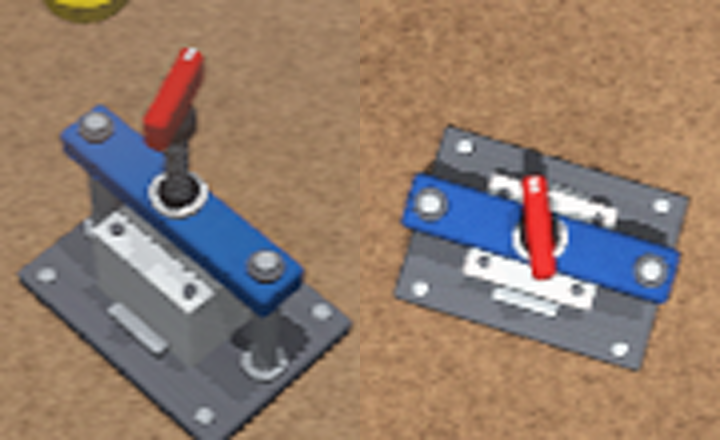

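The crops show the bar's top face: in the top crop it runs from (535,180) to (543,275), in the scene crop from (158,130) to (193,55). The sleeve and nuts are also clear in both. I'll triangulate these.

```bash
cat >> h.py <<'E'
def delta(o,target,yaw_y_deg):
    from scipy.spatial.transform import Rotation as Ro
    R=Ro.from_quat(o["ee_rot"]).as_matrix()
    a=np.radians(yaw_y_deg);y=np.array([np.cos(a),np.sin(a),0]);z=np.array([0,0,-1.]);x=np.cross(y,z)
    T=np.stack([x,y,z],1)
    return R.T@(np.array(target)-o["position"]),Ro.from_matrix(R.T@T).as_rotvec()
E
python3 - <<'E'
import pickle;from h import *;from workcell import get_obs
d=pickle.load(open("c0.pkl","rb"));s,t=d["scene"],d["top"]
S=lambda x,y:(253+(x-1.5)/4,180+(y-1.5)/4);T=lambda x,y:(275+(x-361.5)/4,174+(y-1.5)/4)
f=dict(sleeve=((178,193),(539,238)),nutA=((96,124),(430,203)),nutB=((266,265),(651,270)),barfar=((190,53),(534,180)),barnear=((156,128),(543,275)))
P={k:tri(s,S(*a),t,T(*b)) for k,(a,b) in f.items()}
for k,v in P.items():print(k,v[0].round(4),round(v[1],4))
q=(P["nutA"][0]-P["nutB"][0]);print("bridge deg",np.degrees(np.arctan2(q[1],q[0])),(P["nutA"][0]+P["nutB"][0])/2)
q=(P["barfar"][0]-P["barnear"][0]);print("bar deg",np.degrees(np.arctan2(q[1],q[0])),np.linalg.norm(q),(P["barfar"][0]+P["barnear"][0])/2)
X=cloud(t);m=(X[...,2]>.205)&(X[...,2]<.217)&(np.hypot(X[...,0]-.487,X[...,1]-.079)<.04)
p=X[m][:,:2];w,V=np.linalg.eigh(np.cov(p.T));print("pca bar",m.sum(),p.mean(0),np.degrees(np.arctan2(V[1,1],V[0,1])),np.median(X[m][:,2]))
print(delta(get_obs(),(.487,.079,.30),-82))
E
```

```text
sleeve [0.4872 0.0784 0.1185] 0.0014
nutA [0.5077 0.143  0.1193] 0.0004
nutB [0.4681 0.013  0.1176] 0.0007
barfar [0.5117 0.0809 0.2115] 0.0005
barnear [0.4626 0.0752 0.2061] 0.0021
bridge deg 73.04808762174333 [0.48792265 0.07803598 0.11845701]
bar deg 6.602937697503614 0.04971179941004667 [0.48715928 0.07804215 0.20877197]
pca bar 165 [0.48701116 0.07770403] -174.00592616507964 0.2100955224606924
(array([-0.45055068, -0.42379264, -0.09394828]), array([-2.58386535e-04,  1.68225390e-03,  2.74324144e+00]))
```

Units first: shifts go in shares of 0.5 m and turns go in shares of pi rad. So -0.26 m / 0.5 = -0.52, -0.19 m / 0.5 = -0.38, 1.6 rad / 3.1416 = 0.5093.

move_arm --plan '[{"delta_pos": [0,0,-0.1],"turn": [0,0,0.0318],"fingers": 0},{"delta_pos": [-0.04,-0.04,-0.2],"turn": [0,0,0.0796],"fingers": 0},{"delta_pos": [-0.1,-0.1,-0.2],"turn": [0,0,0.1337],"fingers": 0},{"delta_pos": [-0.16,-0.16,-0.2],"turn": [0,0,0.1878],"fingers": 0},{"delta_pos": [-0.22,-0.22,-0.2],"turn": [0,0,0.2419],"fingers": 0},{"delta_pos": [-0.28,-0.28,-0.2],"turn": [0,0,0.296],"fingers": 0},{"delta_pos": [-0.34,-0.34,-0.2],"turn": [0,0,0.3501],"fingers": 0},{"delta_pos": [-0.4,-0.38,-0.2],"turn": [0,0,0.4043],"fingers": 0},{"delta_pos": [-0.46,-0.44,-0.2],"turn": [0,0,0.4584],"fingers": 0},{"delta_pos": [-0.52,-0.5,-0.2],"turn": [0,0,0.5093],"fingers": 0}]'

```text
clock: 1.35
position: [0.3478, 0.2946, 0.3059]
ee_rot: [0.803, 0.596, -0.0, -0.0]
ft_force: [0.0, 0.9, 0.4]
grip_width: 1.0
grasp_force: 0.0
```

```bash
python3 - <<'E'
from h import *;from workcell import get_obs
o=get_obs();print(o["clock"],o["position"],o["joint_pos"].round(2));print(delta(o,(.4875,.0783,.27),-83.5))
E
```

```text
1.35 [0.3477569  0.29462842 0.30593485] [-1.07 -0.1   0.25  1.73  0.02  1.51 -1.12]
(array([-0.16666577,  0.19633714,  0.03593996]), array([-2.99675317e-05,  4.17567492e-04,  1.16399113e+00]))
```

In the tool's units: 0.1963 m / 0.5 = 0.3926, -0.02 m / 0.5 = -0.04, 1.164 rad / 3.1416 = 0.3705.

move_arm --plan '[{"delta_pos": [-0.04,0.05,0],"turn": [0,0,0.0509],"fingers": 0},{"delta_pos": [-0.09,0.1,0],"turn": [0,0,0.1019],"fingers": 0},{"delta_pos": [-0.14,0.16,0],"turn": [0,0,0.1528],"fingers": 0},{"delta_pos": [-0.19,0.22,0],"turn": [0,0,0.2037],"fingers": 0},{"delta_pos": [-0.24,0.28,0],"turn": [0,0,0.2546],"fingers": 0},{"delta_pos": [-0.29,0.34,0],"turn": [0,0,0.3056],"fingers": 0},{"delta_pos": [-0.3334,0.3926,0],"turn": [0,0,0.3501],"fingers": 0},{"delta_pos": [-0.3334,0.3926,0.04],"turn": [0,0,0.3705],"fingers": 0},{"delta_pos": [-0.3334,0.3926,0.072],"turn": [0,0,0.3705],"fingers": 0},{"delta_pos": [-0.3334,0.3926,0.072],"turn": [0,0,0.3705],"fingers": 0},{"delta_pos": [-0.3334,0.3926,0.072],"turn": [0,0,0.3705],"fingers": 0}]'

```text
clock: 2.72
position: [0.4882, 0.0808, 0.2707]
ee_rot: [0.998, 0.06, 0.0, -0.0]
ft_force: [-0.1, 0.1, -0.2]
grip_width: 1.003
grasp_force: 0.0
```

```bash
python3 - <<'E'
from h import *;from workcell import *
o=get_obs();print(o["clock"],o["position"],o["joint_pos"].round(2),o["ft_force"],o["torque"]);print(delta(o,(.4875,.0783,.201),-83.5))
c=camera("scene");a=c["color"][90:270,180:420];cv2.imwrite("pics/a.png",cv2.resize(a,None,fx=3,fy=3,interpolation=cv2.INTER_CUBIC)[:,:,::-1])
E
```

```text
2.725 [0.48818019 0.08084827 0.2706656 ] [-0.78 -0.01  0.52  1.72  0.    1.43 -1.7 ] [-0.08520386  0.10937889 -0.18812874] [-0.02988395 -0.02330875 -0.00731195]
(array([-0.00101095,  0.00246384,  0.06966462]), array([-0.0002285 , -0.00042035,  0.007064  ]))
```

View pics/a.png

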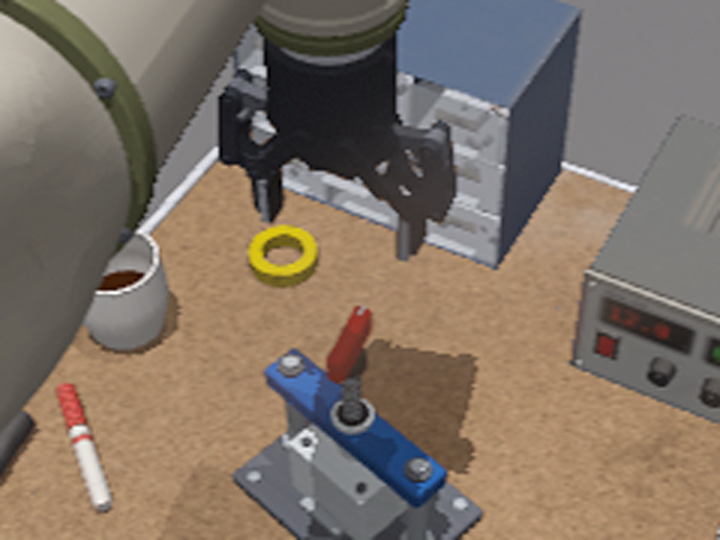

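The picture shows the open fingers straddling the red bar at (350,340), with nothing in the way. I'll descend and grip.

In the tool's units: 0.07 m / 0.5 = 0.14, 0.055 m / 0.5 = 0.11, 0.007 rad / 3.1416 = 0.0022.

move_arm --plan '[{"delta_pos": [-0.002,0.005,0.06],"turn": [0,0,0.0022],"fingers": 0},{"delta_pos": [-0.002,0.005,0.11],"turn": [0,0,0.0022],"fingers": 0},{"delta_pos": [-0.002,0.005,0.14],"turn": [0,0,0.0022],"fingers": 0},{"delta_pos": [-0.002,0.005,0.14],"turn": [0,0,0.0022],"fingers": 0.4},{"delta_pos": [-0.002,0.005,0.14],"turn": [0,0,0.0022],"fingers": 0.6}]' --force 40

```text
clock: 3.4
position: [0.488, 0.078, 0.2012]
ee_rot: [0.998, 0.056, 0.001, -0.0]
ft_force: [0.6, 0.9, -0.4]
grip_width: 0.608
grasp_force: 0.0
```

```bash
python3 - <<'E'
from h import *;from workcell import *
o=get_obs();print(o["clock"],o["position"],o["joint_pos"].round(2),o["ft_force"],o["torque"],o["grip_width"]);print(delta(o,(.4875,.0783,.2005),-83.5))
c=camera("scene");a=c["color"][130:280,230:390];b=camera("top")["color"][150:300,240:400]
cv2.imwrite("pics/b.png",cv2.resize(np.hstack([a,b]),None,fx=2.5,fy=2.5,interpolation=cv2.INTER_CUBIC)[:,:,::-1])
E
```

```text
3.4 [0.48804572 0.07800293 0.20123742] [-0.77  0.03  0.53  1.83 -0.02  1.28 -1.69] [ 0.62058277  0.92205069 -0.42976864] [0.02443715 0.01507153 0.00599044] 0.608081791960197
(array([-0.00051013, -0.00035587,  0.00073687]), array([-0.00043133, -0.00138397, -0.00148359]))
```

View pics/b.png

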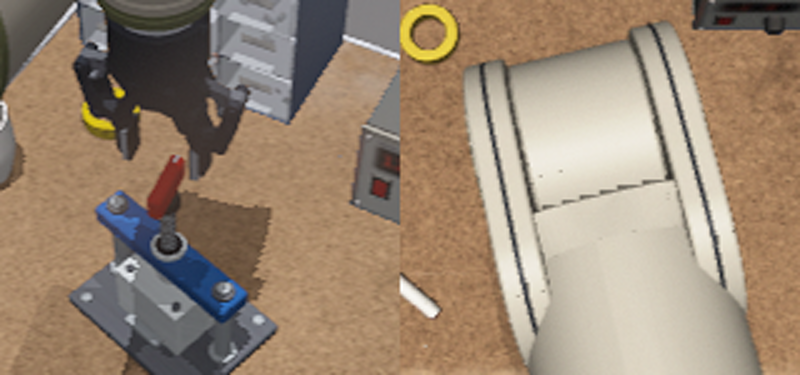

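```bash
python3 - <<'E'
import pickle;from h import *
s=pickle.load(open("c0.pkl","rb"))["scene"]
a=np.radians(-83.5)
for z in(.19,.198,.206,.214,.22):print(z,[np.round(proj(s,(.488+r*np.cos(a),.078+r*np.sin(a),z)),1) for r in(-.032,0,.032)])
E
```

```text
0.19 [array([282.3, 203.3]), array([296.2, 207.6]), array([310.4, 211.9])]
0.198 [array([282.1, 200.9]), array([296.1, 205.2]), array([310.3, 209.5])]
0.206 [array([281.9, 198.4]), array([296. , 202.7]), array([310.3, 207.1])]
0.214 [array([281.7, 195.9]), array([295.9, 200.3]), array([310.3, 204.6])]
0.22 [array([281.5, 194.1]), array([295.8, 198.4]), array([310.3, 202.8])]
```

The gripper straddles the bar, but the fingertips at (125,155) and (193,178) look higher than expected. I'll check with the depth data.

```bash
python3 - <<'E'
from h import *;from workcell import *
c=camera("scene");X=cloud(c);hsv=cv2.cvtColor(c["color"],cv2.COLOR_RGB2HSV)
a=np.radians(-83.5);q=X[...,:2]-[.488,.078];r=q@[np.cos(a),np.sin(a)];l=q@[-np.sin(a),np.cos(a)]
for lo,hi in((-.05,-.012),(.012,.06)):
    m=(r>lo)&(r<hi)&(abs(l)<.014)&(X[...,2]>.13)&(X[...,2]<.26)
    p=X[m];z=np.sort(p[:,2]);print(m.sum(),z[:12].round(3), "r", np.c_[r[m],l[m],p[:,2]][np.argsort(p[:,2])[:6]].round(3).tolist())
    v,u=np.nonzero(m);k=np.argsort(p[:,2])[:4];print(u[k],v[k])
E
```

```text
95 [0.23  0.231 0.231 0.232 0.232 0.232 0.233 0.233 0.233 0.234 0.234 0.234] r [[-0.018, 0.003, 0.23], [-0.018, -0.002, 0.231], [-0.018, -0.007, 0.231], [-0.017, -0.005, 0.232], [-0.018, 0.007, 0.232], [-0.024, -0.01, 0.232]]
[288 287 286 287] [192 193 195 194]
84 [0.18  0.183 0.186 0.232 0.232 0.232 0.234 0.234 0.236 0.236 0.236 0.237] r [[0.013, 0.001, 0.18], [0.013, 0.001, 0.183], [0.013, 0.001, 0.186], [0.02, -0.01, 0.232], [0.025, -0.005, 0.232], [0.022, -0.01, 0.232]]
[302 302 302 303] [212 211 210 201]
```

```bash
python3 - <<'E'
from h import *;from workcell import *
c=camera("scene");s=c
a=np.radians(-83.5)
for z in(.27,.28,.29,.30,.31):print(z,[np.round(proj(s,(.488+r*np.cos(a),.0808+r*np.sin(a),z)),1) for r in(-.05,-.043,.043,.05)])
print(get_obs()["position"],get_obs()["grip_width"])
A=c["color"][165:235,255:335];z=c["range_z"][165:235,255:335];X=cloud(c)[165:235,255:335,2]
D=cv2.applyColorMap((np.clip((X-.1)/.2,0,1)*255).astype(np.uint8),cv2.COLORMAP_JET);D[z==0]=0
f=lambda i:cv2.resize(i,None,fx=5,fy=5,interpolation=cv2.INTER_NEAREST)
cv2.imwrite("pics/c.png",np.hstack([f(np.clip(A.astype(int)*2,0,255).astype(np.uint8)[:,:,::-1]),f(D)]))
print((z==0).sum())
E
```

```text
0.27 [array([270.7, 174.8]), array([273.9, 175.7]), array([314.1, 187.6]), array([317.5, 188.5])]
0.28 [array([270.4, 171.3]), array([273.6, 172.3]), array([314.1, 184.1]), array([317.5, 185.1])]
0.29 [array([270. , 167.8]), array([273.2, 168.8]), array([314.1, 180.7]), array([317.5, 181.6])]
0.3 [array([269.6, 164.3]), array([272.9, 165.2]), array([314.1, 177.1]), array([317.6, 178.1])]
0.31 [array([269.2, 160.6]), array([272.5, 161.6]), array([314.1, 173.5]), array([317.6, 174.5])]
[0.48782133 0.07792327 0.20081975] 0.40313407249051686
19
```

View pics/c.png

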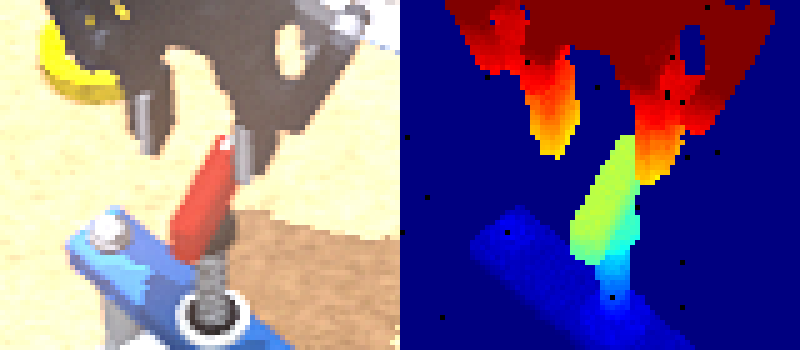

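The crop shows both fingertips, at crop (150,155) and (255,180), clearly above the bar. Depth puts them at z≈0.23. Whichever height is right, going 25 mm lower is clear, so I'll lower and measure again.

In the tool's units: 0.025 m / 0.5 = 0.05, 0.008 m / 0.5 = 0.016.

move_arm --plan '[{"delta_pos": [0,0,0.016],"turn": [0,0,0],"fingers": 0.6},{"delta_pos": [0,0,0.034],"turn": [0,0,0],"fingers": 0.6},{"delta_pos": [0,0,0.05],"turn": [0,0,0],"fingers": 0.6},{"delta_pos": [0,0,0.05],"turn": [0,0,0],"fingers": 0.6}]'

```text
clock: 4.1
position: [0.487, 0.0777, 0.1743]
ee_rot: [0.998, 0.056, -0.001, 0.0]
ft_force: [0.7, 0.2, 0.7]
grip_width: 0.401
grasp_force: 0.0
```

```bash
cat >> h.py <<'E'
def tips(c,xy,yaw,w):
    X=cloud(c);a=np.radians(yaw);q=X[...,:2]-xy;r=q@[np.cos(a),np.sin(a)];l=q@[-np.sin(a),np.cos(a)]
    for s in(-1,1):
        m=(s*r>w)&(s*r<.045)&(abs(l)<.016)&(X[...,2]>.135)&(X[...,2]<.26)
        k=np.argsort(X[m][:,2])[:25:4];print("side",s,np.c_[r[m],l[m],X[m][:,2]][k].round(3).tolist())
E
python3 - <<'E'
from h import *;from workcell import *
o=get_obs();print(o["position"],o["ft_force"],o["grip_width"])
c=camera("scene");tips(c,o["position"][:2],-83.5,.014)
A=c["color"][165:265,235:345]
cv2.imwrite("pics/d.png",cv2.resize(np.clip(A.astype(int)*2,0,255).astype(np.uint8)[:,:,::-1],None,fx=5,fy=5,interpolation=cv2.INTER_CUBIC))
E
```

```text
[0.48698439 0.07765207 0.17432837] [0.7382051  0.24925756 0.73480902] 0.4011818037707768
side -1 [[-0.018, 0.01, 0.2], [-0.017, -0.007, 0.204], [-0.018, -0.006, 0.205], [-0.023, -0.01, 0.207], [-0.016, -0.003, 0.209], [-0.022, -0.01, 0.211], [-0.018, 0.011, 0.212]]
side 1 [[0.024, -0.009, 0.204], [0.018, -0.01, 0.209], [0.017, -0.008, 0.21], [0.028, -0.007, 0.211], [0.031, -0.003, 0.214], [0.022, -0.01, 0.215], [0.02, -0.009, 0.216]]
```

View pics/d.png

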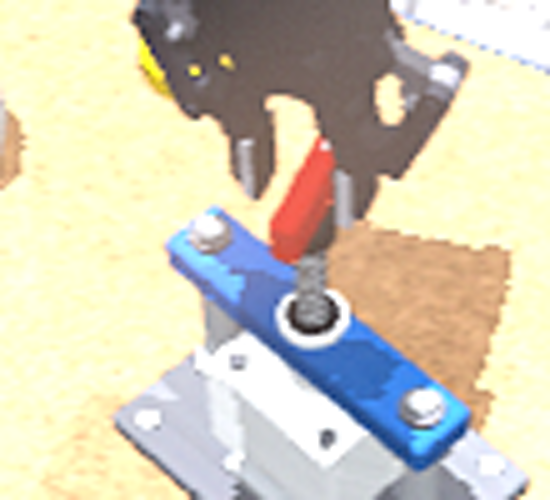

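The left fingertip (250,195) and right fingertip (360,218) now flank the bar at z≈0.203. I'll lower 6 mm more, then close.

In the tool's units: 0.006 m / 0.5 = 0.012.

move_arm --plan '[{"delta_pos": [0,0,0.012],"turn": [0,0,0],"fingers": 0.6},{"delta_pos": [0,0,0.012],"turn": [0,0,0],"fingers": 0.75},{"delta_pos": [0,0,0.012],"turn": [0,0,0],"fingers": 0.85},{"delta_pos": [0,0,0.012],"turn": [0,0,0],"fingers": 1},{"delta_pos": [0,0,0.012],"turn": [0,0,0],"fingers": 1},{"delta_pos": [0,0,0.012],"turn": [0,0,0],"fingers": 1}]' --force 40

```text
clock: 4.9
position: [0.4875, 0.0777, 0.1692]
ee_rot: [0.998, 0.056, 0.0, 0.0]
ft_force: [0.0, -1.5, 0.6]
grip_width: 0.15
grasp_force: 40.0
```

```bash
python3 - <<'E'
from h import *;from workcell import *
o=get_obs();print(o["position"],o["ft_force"],o["torque"],o["grip_width"],o["grasp_force"])
c=camera("scene");tips(c,o["position"][:2],-83.5,.008)
A=c["color"][165:265,235:345]
cv2.imwrite("pics/e.png",cv2.resize(np.clip(A.astype(int)*2,0,255).astype(np.uint8)[:,:,::-1],None,fx=5,fy=5,interpolation=cv2.INTER_CUBIC))
E
```

```text
[0.48746686 0.0776988  0.16924163] [ 0.02064651 -1.52832645  0.56446723] [-0.2919526   0.13566069 -0.01310827] 0.14981886849428197 39.95777249336243
side -1 [[-0.012, -0.01, 0.198], [-0.011, -0.011, 0.203], [-0.02, -0.006, 0.207], [-0.019, -0.004, 0.208], [-0.019, -0.007, 0.211], [-0.017, -0.006, 0.214], [-0.019, -0.007, 0.219]]
side 1 [[0.009, -0.006, 0.177], [0.009, -0.007, 0.181], [0.011, -0.0, 0.184], [0.011, -0.001, 0.188], [0.013, -0.01, 0.2], [0.008, -0.009, 0.203], [0.013, -0.005, 0.204]]
```

View pics/e.png

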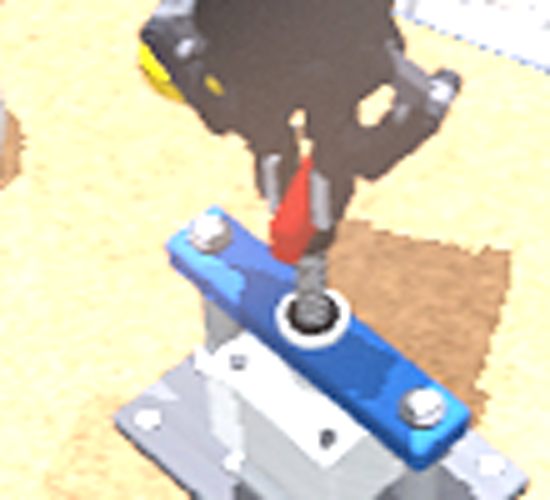

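The fingers now hold the bar around crop (295,200), at width 0.15. While it's still locked I'll probe the arm's vertical stiffness.

In the tool's units: 0.001 m / 0.5 = 0.002.

move_arm --plan '[{"delta_pos": [0,0,0.002],"turn": [0,0,0],"fingers": 1},{"delta_pos": [0,0,0.002],"turn": [0,0,0],"fingers": 1},{"delta_pos": [0,0,0.002],"turn": [0,0,0],"fingers": 1}]'

```text
clock: 5.32
position: [0.4874, 0.0778, 0.1682]
ee_rot: [0.998, 0.056, -0.0, -0.0]
ft_force: [-1.0, -0.9, 2.0]
grip_width: 0.158
grasp_force: 40.2
```

In the tool's units: 0.001 m / 0.5 = 0.002.

move_arm --plan '[{"delta_pos": [0,0,0.002],"turn": [0,0,0],"fingers": 1},{"delta_pos": [0,0,0.002],"turn": [0,0,0],"fingers": 1},{"delta_pos": [0,0,0.002],"turn": [0,0,0],"fingers": 1}]'

```text
clock: 5.7
position: [0.4875, 0.0777, 0.1671]
ee_rot: [0.998, 0.056, -0.0, 0.0]
ft_force: [-0.3, -0.0, -0.4]
grip_width: 0.151
grasp_force: 40.1
```

```bash
python3 - <<'E'
from h import *;from workcell import *;import pickle
c0=pickle.load(open("c0.pkl","rb"))["scene"]
for i in range(4):
    c=camera("scene") if i else c0
    X=cloud(c);hsv=cv2.cvtColor(c["color"],cv2.COLOR_RGB2HSV)
    m=((hsv[...,0]<8)|(hsv[...,0]>172))&(hsv[...,1]>150);m[:185]=0;m[222:]=0;m[:,:280]=0;m[:,310:]=0
    v,u=np.nonzero(m);o=get_obs()
    print(m.sum(),u.min(),u.max(),v.min(),v.max(),np.percentile(X[m][:,2],[5,50,90]).round(4),o["ft_force"].round(2),o["torque"].round(2),o["position"].round(4),o["clock"])
    k=np.argsort(-v)[:6];print(X[m][k].round(3).tolist())
E
```

```text
148 289 303 192 216 [0.1943 0.2111 0.213 ] [-0.32 -0.01 -0.36] [-0.61  0.27  0.02] [0.4875 0.0777 0.1671] 5.7
[[0.461, 0.075, 0.193], [0.461, 0.073, 0.195], [0.463, 0.071, 0.194], [0.463, 0.069, 0.195], [0.464, 0.069, 0.197], [0.464, 0.072, 0.196]]
101 289 296 198 217 [0.1949 0.2077 0.2103] [-0.44 -0.78  0.22] [-0.25  0.11  0.01] [0.4875 0.0778 0.1671] 5.75
[[0.462, 0.073, 0.19], [0.461, 0.07, 0.193], [0.461, 0.075, 0.194], [0.462, 0.069, 0.196], [0.462, 0.071, 0.195], [0.463, 0.079, 0.19]]
101 289 296 198 217 [0.1952 0.2081 0.2103] [-0.97 -3.8  -0.32] [-0.49  0.16 -0.03] [0.4874 0.0777 0.1671] 5.8
[[0.461, 0.073, 0.191], [0.46, 0.07, 0.195], [0.46, 0.074, 0.195], [0.462, 0.069, 0.196], [0.462, 0.071, 0.196], [0.461, 0.078, 0.192]]
101 289 296 198 217 [0.1941 0.2078 0.21  ] [ 0.04 -1.06  0.42] [-0.64  0.16 -0.02] [0.4875 0.0777 0.1671] 5.85
[[0.462, 0.073, 0.191], [0.462, 0.071, 0.192], [0.46, 0.074, 0.196], [0.464, 0.069, 0.194], [0.463, 0.072, 0.193], [0.462, 0.078, 0.19]]
```

In the tool's units: -0.9 rad / 3.1416 = -0.2865.

move_arm --plan '[{"delta_pos": [0,0,0],"turn": [0,0,-0.0191],"fingers": 1},{"delta_pos": [0,0,0],"turn": [0,0,-0.0573],"fingers": 1},{"delta_pos": [0,0,0],"turn": [0,0,-0.0955],"fingers": 1},{"delta_pos": [0,0,0],"turn": [0,0,-0.1337],"fingers": 1},{"delta_pos": [0,0,0],"turn": [0,0,-0.1719],"fingers": 1},{"delta_pos": [0,0,0],"turn": [0,0,-0.2101],"fingers": 1},{"delta_pos": [0,0,0],"turn": [0,0,-0.2483],"fingers": 1},{"delta_pos": [0,0,0],"turn": [0,0,-0.2865],"fingers": 1},{"delta_pos": [0,0,0],"turn": [0,0,-0.2865],"fingers": 1}]' --force 50

```text
clock: 6.98
position: [0.4879, 0.0772, 0.1671]
ee_rot: [0.875, 0.484, 0.0, 0.0]
ft_force: [3.7, -3.9, -3.4]
grip_width: 0.145
grasp_force: 51.5
```

```bash
python3 - <<'E'
from h import *;from workcell import *
for i in range(3):
    c=camera("scene");o=get_obs();print(o["position"].round(4),o["ft_force"].round(2),o["torque"].round(2),o["grip_width"].round(3),o["grasp_force"].round(1),o["joint_pos"].round(2))
A=c["color"][165:265,235:345]
cv2.imwrite("pics/f.png",cv2.resize(np.clip(A.astype(int)*2,0,255).astype(np.uint8)[:,:,::-1],None,fx=5,fy=5,interpolation=cv2.INTER_CUBIC))
E
```

```text
Traceback (most recent call last):
AttributeError: 'float' object has no attribute 'round'
```

```bash
cat >> h.py <<'E'
def state(n=3):
    from workcell import camera,get_obs
    F=[];G=[]
    for i in range(n):
        c=camera("scene");o=get_obs();F.append(o["ft_force"]);G.append(o["torque"])
    X=cloud(c);hsv=cv2.cvtColor(c["color"],cv2.COLOR_RGB2HSV)
    m=((hsv[...,0]<8)|(hsv[...,0]>172))&(hsv[...,1]>150)&(X[...,2]>.12);m[:180]=0;m[240:]=0;m[:,:260]=0;m[:,335:]=0
    v,u=np.nonzero(m);p=X[m];t=p[p[:,2]>np.percentile(p[:,2],40)]
    x,y=o["ee_rot"][:2]
    print("t",round(float(o["clock"]),2),"pos",o["position"].round(4),"F",np.mean(F,0).round(2),"M",np.mean(G,0).round(2),"w",round(float(o["grip_width"]),3),round(float(o["grasp_force"]),1),"yaw_y",round(np.degrees(np.arctan2(y*y-x*x,2*x*y)),2))
    if len(p)>8:
        w,V=np.linalg.eigh(np.cov(p[:,:2].T));print("red",len(p),"u",u.min(),u.max(),"v",v.min(),v.max(),"z",np.percentile(p[:,2],[5,50,90]).round(4),"ang",round(np.degrees(np.arctan2(V[1,1],V[0,1]))%180,1),"mean",p.mean(0).round(4))
    return c
E
python3 -c "
from h import *
c=state()"
```

```text
t 7.17 pos [0.4879 0.0772 0.1671] F [ 2.98 -4.54 -3.28] M [-0.96 -0.72 -0.02] w 0.15 51.5 yaw_y -32.25
red 102 u 296 304 v 198 217 z [0.1927 0.2076 0.2105] ang 31.1 mean [0.4724 0.0604 0.2123]
```

In the tool's units: -0.25 rad / 3.1416 = -0.0796.

move_arm --plan '[{"delta_pos": [0,0,0],"turn": [0,0,-0.0191],"fingers": 1},{"delta_pos": [0,0,0],"turn": [0,0,-0.0414],"fingers": 1},{"delta_pos": [0,0,0],"turn": [0,0,-0.0637],"fingers": 1},{"delta_pos": [0,0,0],"turn": [0,0,-0.0796],"fingers": 1},{"delta_pos": [0,0,0],"turn": [0,0,-0.0796],"fingers": 1}]'

```text
clock: 7.8
position: [0.4881, 0.0772, 0.1671]
ee_rot: [0.808, 0.589, 0.0, 0.001]
ft_force: [4.1, -4.3, -4.5]
grip_width: 0.145
grasp_force: 51.4
```

```bash
python3 -c "
from h import *
c=state()
A=c['color'][165:265,235:345]
cv2.imwrite('pics/f.png',cv2.resize(np.clip(A.astype(int)*2,0,255).astype(np.uint8)[:,:,::-1],None,fx=5,fy=5,interpolation=cv2.INTER_CUBIC))"
```

```text
t 7.95 pos [0.4881 0.0771 0.1671] F [ 3.91 -4.34 -3.6 ] M [-1.02 -0.89  0.03] w 0.147 51.4 yaw_y -17.92
red 98 u 298 306 v 201 216 z [0.1911 0.2071 0.2104] ang 30.6 mean [0.4747 0.0571 0.2113]
```

View pics/f.png

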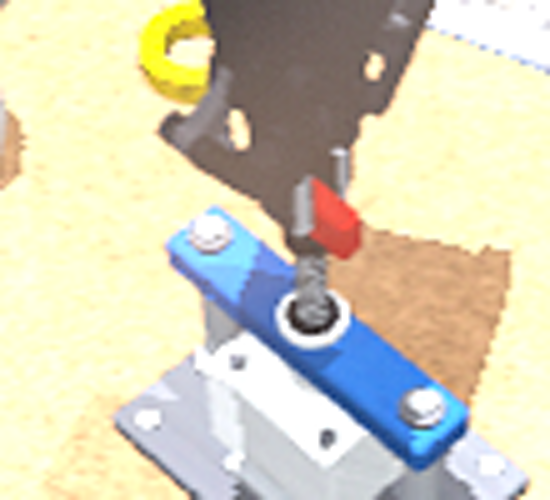

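The bar at crop (330,215) now lies along the bridge, so the spindle is free. I'll lower it in small steps, watching the force.

In the tool's units: 0.004 m / 0.5 = 0.008, 0.003 m / 0.5 = 0.006.

move_arm --plan '[{"delta_pos": [0,0,0.002],"turn": [0,0,0],"fingers": 1},{"delta_pos": [0,0,0.004],"turn": [0,0,0],"fingers": 1},{"delta_pos": [0,0,0.006],"turn": [0,0,0],"fingers": 1},{"delta_pos": [0,0,0.008],"turn": [0,0,0],"fingers": 1},{"delta_pos": [0,0,0.008],"turn": [0,0,0],"fingers": 1}]'

```text
clock: 8.57
position: [0.4882, 0.0772, 0.1635]
ee_rot: [0.809, 0.588, 0.0, 0.001]
ft_force: [3.0, -4.7, 0.4]
grip_width: 0.146
grasp_force: 52.0
```

```bash
python3 -c "
from h import *
c=state()"
```

```text
t 8.72 pos [0.4881 0.0772 0.1635] F [ 2.36 -4.74  0.31] M [-1.1  -0.55  0.02] w 0.149 52.0 yaw_y -17.93
red 97 u 298 306 v 202 217 z [0.1881 0.203  0.2066] ang 67.3 mean [0.4802 0.0603 0.2001]
```

In the tool's units: 0.013 m / 0.5 = 0.026, 0.012 m / 0.5 = 0.024.

move_arm --plan '[{"delta_pos": [0,0,0.003],"turn": [0,0,0],"fingers": 1},{"delta_pos": [0,0,0.006],"turn": [0,0,0],"fingers": 1},{"delta_pos": [0,0,0.009],"turn": [0,0,0],"fingers": 1},{"delta_pos": [0,0,0.012],"turn": [0,0,0],"fingers": 1},{"delta_pos": [0,0,0.015],"turn": [0,0,0],"fingers": 1},{"delta_pos": [0,0,0.018],"turn": [0,0,0],"fingers": 1},{"delta_pos": [0,0,0.021],"turn": [0,0,0],"fingers": 1},{"delta_pos": [0,0,0.024],"turn": [0,0,0],"fingers": 1},{"delta_pos": [0,0,0.026],"turn": [0,0,0],"fingers": 1},{"delta_pos": [0,0,0.026],"turn": [0,0,0],"fingers": 1}]'

```text
clock: 9.98
position: [0.4882, 0.0772, 0.1505]
ee_rot: [0.809, 0.588, 0.0, 0.001]
ft_force: [2.9, -5.3, 0.0]
grip_width: 0.143
grasp_force: 51.9
```

```bash
python3 -c "
from h import *
c=state()"
```

```text
t 10.12 pos [0.4882 0.0772 0.1505] F [ 3.   -4.81 -0.17] M [-1.12 -0.56  0.03] w 0.149 51.9 yaw_y -17.93
red 100 u 298 306 v 206 221 z [0.1748 0.1902 0.1933] ang 65.9 mean [0.4804 0.0607 0.1868]
```

In the tool's units: 0.0025 m / 0.5 = 0.005, 0.0012 m / 0.5 = 0.0024.

move_arm --plan '[{"delta_pos": [0,0,0.0024],"turn": [0,0,0],"fingers": 1},{"delta_pos": [0,0,0.005],"turn": [0,0,0],"fingers": 1},{"delta_pos": [0,0,0.005],"turn": [0,0,0],"fingers": 1}]'

```text
clock: 10.5
position: [0.4882, 0.0772, 0.1479]
ee_rot: [0.809, 0.588, 0.0, 0.001]
ft_force: [2.9, -4.9, -0.0]
grip_width: 0.152
grasp_force: 51.9
```

In the tool's units: 0.001 m / 0.5 = 0.002, 0.0005 m / 0.5 = 0.001.

move_arm --plan '[{"delta_pos": [0,0,0.001],"turn": [0,0,0],"fingers": 1},{"delta_pos": [0,0,0.002],"turn": [0,0,0],"fingers": 1},{"delta_pos": [0,0,0.002],"turn": [0,0,0],"fingers": 1}]'

```text
clock: 10.88
position: [0.4882, 0.0771, 0.147]
ee_rot: [0.809, 0.588, 0.0, 0.001]
ft_force: [2.8, -4.7, 0.8]
grip_width: 0.151
grasp_force: 52.1
```

In the tool's units: 0.0012 m / 0.5 = 0.0024, 0.0006 m / 0.5 = 0.0012.

move_arm --plan '[{"delta_pos": [0,0,0.0012],"turn": [0,0,0],"fingers": 1},{"delta_pos": [0,0,0.0024],"turn": [0,0,0],"fingers": 1},{"delta_pos": [0,0,0.0024],"turn": [0,0,0],"fingers": 1}]'

```text
clock: 11.25
position: [0.4882, 0.0772, 0.1458]
ee_rot: [0.809, 0.588, 0.0, 0.001]
ft_force: [2.9, -5.1, 0.9]
grip_width: 0.148
grasp_force: 52.1
```

In the tool's units: 0.0012 m / 0.5 = 0.0024, 0.0006 m / 0.5 = 0.0012.

move_arm --plan '[{"delta_pos": [0,0,0.0012],"turn": [0,0,0],"fingers": 1},{"delta_pos": [0,0,0.0024],"turn": [0,0,0],"fingers": 1},{"delta_pos": [0,0,0.0024],"turn": [0,0,0],"fingers": 1}]'

```text
clock: 11.62
position: [0.4882, 0.0772, 0.1446]
ee_rot: [0.809, 0.588, 0.0, 0.001]
ft_force: [2.5, -4.9, 0.9]
grip_width: 0.149
grasp_force: 52.1
```

In the tool's units: 0.0012 m / 0.5 = 0.0024, 0.0006 m / 0.5 = 0.0012.

move_arm --plan '[{"delta_pos": [0,0,0.0012],"turn": [0,0,0],"fingers": 1},{"delta_pos": [0,0,0.0024],"turn": [0,0,0],"fingers": 1},{"delta_pos": [0,0,0.0024],"turn": [0,0,0],"fingers": 1}]'

```text
clock: 12.0
position: [0.4882, 0.0772, 0.1434]
ee_rot: [0.809, 0.588, 0.0, 0.001]
ft_force: [2.6, -4.5, 0.4]
grip_width: 0.149
grasp_force: 52.1
```

move_arm --plan '[{"delta_pos": [0,0,0.0012],"turn": [0,0,0],"fingers": 1},{"delta_pos": [0,0,0.0024],"turn": [0,0,0],"fingers": 1},{"delta_pos": [0,0,0.0024],"turn": [0,0,0],"fingers": 1}]'

```text
clock: 12.38
position: [0.4882, 0.0772, 0.1422]
ee_rot: [0.809, 0.588, 0.0, 0.001]
ft_force: [2.1, -5.2, 1.3]
grip_width: 0.152
grasp_force: 52.1
```

In the tool's units: 0.0012 m / 0.5 = 0.0024, 0.0006 m / 0.5 = 0.0012.

move_arm --plan '[{"delta_pos": [0,0,0.0012],"turn": [0,0,0],"fingers": 1},{"delta_pos": [0,0,0.0024],"turn": [0,0,0],"fingers": 1},{"delta_pos": [0,0,0.0024],"turn": [0,0,0],"fingers": 1}]'

```text
clock: 12.75
position: [0.4882, 0.0772, 0.1411]
ee_rot: [0.809, 0.588, 0.0, 0.001]
ft_force: [1.7, -5.5, 0.9]
grip_width: 0.15
grasp_force: 52.1
```

In the tool's units: 0.0012 m / 0.5 = 0.0024, 0.0006 m / 0.5 = 0.0012.

move_arm --plan '[{"delta_pos": [0,0,0.0012],"turn": [0,0,0],"fingers": 1},{"delta_pos": [0,0,0.0024],"turn": [0,0,0],"fingers": 1},{"delta_pos": [0,0,0.0024],"turn": [0,0,0],"fingers": 1}]'

```text
clock: 13.12
position: [0.4882, 0.0772, 0.1398]
ee_rot: [0.809, 0.588, 0.0, 0.001]
ft_force: [2.0, -4.1, 0.7]
grip_width: 0.148
grasp_force: 52.1
```

In the tool's units: 0.0012 m / 0.5 = 0.0024, 0.0006 m / 0.5 = 0.0012.

move_arm --plan '[{"delta_pos": [0,0,0.0012],"turn": [0,0,0],"fingers": 1},{"delta_pos": [0,0,0.0024],"turn": [0,0,0],"fingers": 1},{"delta_pos": [0,0,0.0024],"turn": [0,0,0],"fingers": 1}]'

```text
clock: 13.5
position: [0.4882, 0.0772, 0.1386]
ee_rot: [0.809, 0.588, 0.0, 0.001]
ft_force: [2.4, -4.4, 0.4]
grip_width: 0.149
grasp_force: 52.1
```

In the tool's units: 0.0012 m / 0.5 = 0.0024, 0.0006 m / 0.5 = 0.0012.

move_arm --plan '[{"delta_pos": [0,0,0.0012],"turn": [0,0,0],"fingers": 1},{"delta_pos": [0,0,0.0024],"turn": [0,0,0],"fingers": 1},{"delta_pos": [0,0,0.0024],"turn": [0,0,0],"fingers": 1}]'

```text
clock: 13.88
position: [0.4882, 0.0772, 0.1374]
ee_rot: [0.809, 0.588, 0.0, 0.001]
ft_force: [2.9, -4.5, 0.9]
grip_width: 0.148
grasp_force: 52.1
```

In the tool's units: 0.0012 m / 0.5 = 0.0024, 0.0006 m / 0.5 = 0.0012.

move_arm --plan '[{"delta_pos": [0,0,0.0012],"turn": [0,0,0],"fingers": 1},{"delta_pos": [0,0,0.0024],"turn": [0,0,0],"fingers": 1},{"delta_pos": [0,0,0.0024],"turn": [0,0,0],"fingers": 1}]'

```text
clock: 14.25
position: [0.4882, 0.0772, 0.1362]
ee_rot: [0.809, 0.588, 0.0, 0.001]
ft_force: [2.8, -4.3, 0.6]
grip_width: 0.15
grasp_force: 52.1
```

In the tool's units: 0.0012 m / 0.5 = 0.0024, 0.0006 m / 0.5 = 0.0012.

move_arm --plan '[{"delta_pos": [0,0,0.0012],"turn": [0,0,0],"fingers": 1},{"delta_pos": [0,0,0.0024],"turn": [0,0,0],"fingers": 1},{"delta_pos": [0,0,0.0024],"turn": [0,0,0],"fingers": 1}]'

```text
clock: 14.62
position: [0.4882, 0.0772, 0.135]
ee_rot: [0.809, 0.588, 0.0, 0.001]
ft_force: [2.5, -4.7, 1.1]
grip_width: 0.151
grasp_force: 52.1
```

In the tool's units: 0.0012 m / 0.5 = 0.0024, 0.0006 m / 0.5 = 0.0012.

move_arm --plan '[{"delta_pos": [0,0,0.0012],"turn": [0,0,0],"fingers": 1},{"delta_pos": [0,0,0.0024],"turn": [0,0,0],"fingers": 1},{"delta_pos": [0,0,0.0024],"turn": [0,0,0],"fingers": 1}]'

```text
clock: 15.0
position: [0.4882, 0.0772, 0.1338]
ee_rot: [0.809, 0.588, 0.0, 0.001]
ft_force: [2.0, -4.3, 0.6]
grip_width: 0.145
grasp_force: 52.1
```

In the tool's units: 0.0012 m / 0.5 = 0.0024, 0.0006 m / 0.5 = 0.0012.

move_arm --plan '[{"delta_pos": [0,0,0.0012],"turn": [0,0,0],"fingers": 1},{"delta_pos": [0,0,0.0024],"turn": [0,0,0],"fingers": 1},{"delta_pos": [0,0,0.0024],"turn": [0,0,0],"fingers": 1}]'

```text
clock: 15.38
position: [0.4882, 0.0772, 0.1326]
ee_rot: [0.809, 0.588, 0.0, 0.001]
ft_force: [1.9, -5.3, 0.5]
grip_width: 0.146
grasp_force: 52.1
```

```bash
python3 -c "
from h import *
c=state()"
```

```text
t 15.53 pos [0.4882 0.0772 0.1326] F [ 2.84 -5.26  0.56] M [-1.11 -0.5  -0.03] w 0.147 52.1 yaw_y -17.93
red 96 u 298 307 v 211 225 z [0.1562 0.1727 0.1762] ang 68.3 mean [0.4802 0.0608 0.17  ]
```

In the tool's units: 0.0012 m / 0.5 = 0.0024, 0.0006 m / 0.5 = 0.0012.

move_arm --plan '[{"delta_pos": [0,0,0.0012],"turn": [0,0,0],"fingers": 1},{"delta_pos": [0,0,0.0024],"turn": [0,0,0],"fingers": 1},{"delta_pos": [0,0,0.0024],"turn": [0,0,0],"fingers": 1}]'

```text
clock: 15.9
position: [0.4882, 0.0772, 0.1314]
ee_rot: [0.809, 0.588, 0.0, 0.001]
ft_force: [2.2, -5.1, 1.1]
grip_width: 0.147
grasp_force: 52.1
```

In the tool's units: 0.0012 m / 0.5 = 0.0024, 0.0006 m / 0.5 = 0.0012.

move_arm --plan '[{"delta_pos": [0,0,0.0012],"turn": [0,0,0],"fingers": 1},{"delta_pos": [0,0,0.0024],"turn": [0,0,0],"fingers": 1},{"delta_pos": [0,0,0.0024],"turn": [0,0,0],"fingers": 1}]'

```text
clock: 16.27
position: [0.4883, 0.0772, 0.1305]
ee_rot: [0.809, 0.588, 0.001, 0.001]
ft_force: [1.5, -5.1, 2.8]
grip_width: 0.146
grasp_force: 52.3
```

move_arm --plan '[{"delta_pos": [0,0,0.0004],"turn": [0,0,0],"fingers": 1},{"delta_pos": [0,0,0.0008],"turn": [0,0,0],"fingers": 1},{"delta_pos": [0,0,0.0008],"turn": [0,0,0],"fingers": 1}]'

```text
clock: 16.65
position: [0.4883, 0.0772, 0.1304]
ee_rot: [0.809, 0.588, 0.001, 0.001]
ft_force: [0.5, -5.1, 6.1]
grip_width: 0.15
grasp_force: 52.8
```

```bash
python3 -c "
from h import *
c=state()"
```

```text
t 16.8 pos [0.4883 0.0772 0.1303] F [ 0.23 -5.28  6.38] M [-1.22  0.01  0.01] w 0.145 52.8 yaw_y -17.93
red 95 u 298 306 v 212 226 z [0.1536 0.1705 0.1741] ang 66.1 mean [0.4804 0.0609 0.1673]
```

Contact: about 5.5 N above the sliding baseline, and the arm has stopped moving down. Now I'll turn the grip clockwise to lock.

In the tool's units: 0.05 rad / 3.1416 = 0.0159.

move_arm --plan '[{"delta_pos": [0,0,0],"turn": [0,0,0.0159],"fingers": 1},{"delta_pos": [0,0,0],"turn": [0,0,0.0382],"fingers": 1},{"delta_pos": [0,0,0],"turn": [0,0,0.0637],"fingers": 1},{"delta_pos": [0,0,0],"turn": [0,0,0.0891],"fingers": 1},{"delta_pos": [0,0,0],"turn": [0,0,0.0891],"fingers": 1}]'

```text
clock: 17.42
position: [0.4882, 0.0773, 0.1303]
ee_rot: [0.883, 0.469, 0.001, 0.0]
ft_force: [-0.1, -6.3, 7.8]
grip_width: 0.152
grasp_force: 52.8
```

```bash
python3 -c "
from h import *
c=state()"
```

```text
t 17.57 pos [0.4882 0.0773 0.1303] F [-0.48 -5.93  6.64] M [-1.17  0.19 -0.01] w 0.149 52.8 yaw_y -33.97
red 106 u 296 304 v 208 228 z [0.1532 0.1709 0.1735] ang 31.0 mean [0.4686 0.0592 0.1818]
```

In the tool's units: 0.88 rad / 3.1416 = 0.2801.

move_arm --plan '[{"delta_pos": [0,0,0],"turn": [0,0,0.0318],"fingers": 1},{"delta_pos": [0,0,0],"turn": [0,0,0.0637],"fingers": 1},{"delta_pos": [0,0,0],"turn": [0,0,0.0955],"fingers": 1},{"delta_pos": [0,0,0],"turn": [0,0,0.1273],"fingers": 1},{"delta_pos": [0,0,0],"turn": [0,0,0.1592],"fingers": 1},{"delta_pos": [0,0,0],"turn": [0,0,0.191],"fingers": 1},{"delta_pos": [0,0,0],"turn": [0,0,0.2228],"fingers": 1},{"delta_pos": [0,0,0],"turn": [0,0,0.2546],"fingers": 1},{"delta_pos": [0,0,0],"turn": [0,0,0.2801],"fingers": 1},{"delta_pos": [0,0,0],"turn": [0,0,0.2801],"fingers": 1}]'

```text
clock: 18.82
position: [0.4876, 0.0779, 0.1302]
ee_rot: [0.999, 0.049, 0.0, -0.0]
ft_force: [-4.1, -3.4, 8.3]
grip_width: 0.147
grasp_force: 53.1
```

```bash
python3 -c "
from h import *
c=state()"
```

```text
t 18.98 pos [0.4876 0.0779 0.1302] F [-4.01 -3.23  8.57] M [-0.76  0.85 -0.03] w 0.149 53.1 yaw_y -84.36
red 99 u 290 298 v 208 228 z [0.1554 0.1707 0.1731] ang 16.9 mean [0.4713 0.0755 0.1681]
```

In the tool's units: 0.06 rad / 3.1416 = 0.0191.

move_arm --plan '[{"delta_pos": [0,0,0],"turn": [0,0,0.0095],"fingers": 1},{"delta_pos": [0,0,0],"turn": [0,0,0.0191],"fingers": 1},{"delta_pos": [0,0,0],"turn": [0,0,0.0191],"fingers": 1}]'

```text
clock: 19.35
position: [0.4876, 0.0781, 0.1302]
ee_rot: [1.0, 0.019, 0.0, -0.0]
ft_force: [-2.5, -1.7, 8.1]
grip_width: 0.149
grasp_force: 53.0
```

```bash
python3 -c "
from h import *
c=state()"
```

```text
t 19.5 pos [0.4876 0.078  0.1302] F [-3.16 -2.78  8.2 ] M [-0.66  0.72  0.06] w 0.148 53.0 yaw_y -87.79
red 95 u 289 297 v 211 228 z [0.1561 0.1709 0.1733] ang 14.5 mean [0.4697 0.076  0.1679]
```

In the tool's units: -0.13 m / 0.5 = -0.26, -0.09 m / 0.5 = -0.18.

move_arm --plan '[{"delta_pos": [0,0,0],"turn": [0,0,0],"fingers": 0.7},{"delta_pos": [0,0,0],"turn": [0,0,0],"fingers": 0.5},{"delta_pos": [0,0,0],"turn": [0,0,0],"fingers": 0.4},{"delta_pos": [0,0,0],"turn": [0,0,0],"fingers": 0.4},{"delta_pos": [0,0,-0.04],"turn": [0,0,0],"fingers": 0.4},{"delta_pos": [0,0,-0.1],"turn": [0,0,0],"fingers": 0.4},{"delta_pos": [0,0,-0.18],"turn": [0,0,0],"fingers": 0.4},{"delta_pos": [0,0,-0.26],"turn": [0,0,0],"fingers": 0.4},{"delta_pos": [0,0,-0.26],"turn": [0,0,0],"fingers": 0.4}]'

```text
clock: 20.62
position: [0.4889, 0.0781, 0.2623]
ee_rot: [1.0, 0.021, 0.002, -0.001]
ft_force: [0.6, 0.2, -0.1]
grip_width: 0.597
grasp_force: 0.0
```

```bash
python3 -c "
from h import *
c=state()
A=c['color'][130:265,220:345]
cv2.imwrite('pics/g.png',cv2.resize(np.clip(A.astype(int)*2,0,255).astype(np.uint8)[:,:,::-1],None,fx=4,fy=4,interpolation=cv2.INTER_CUBIC))"
```

```text
t 20.77 pos [0.4871 0.0778 0.2586] F [ 0.21 -0.17 -0.56] M [0.03 0.02 0.02] w 0.601 0.0 yaw_y -87.61
red 177 u 290 304 v 204 228 z [0.1574 0.171  0.174 ] ang 28.9 mean [0.4792 0.0729 0.1732]
```

View pics/g.png

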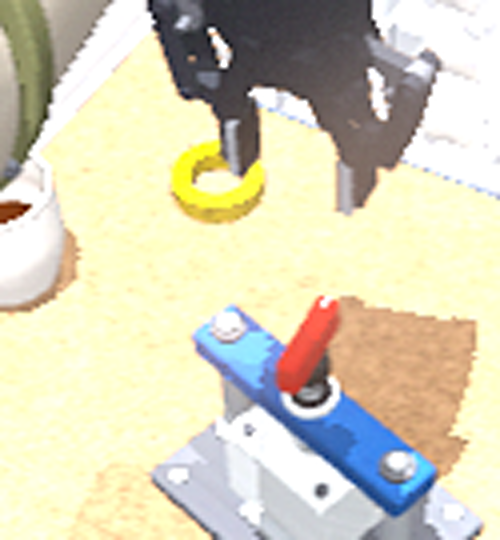

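The gripper is clear, and the red bar at (310,345) sits low and turned back across the bridge. Before handing in I'll compare its angle with the start image.

```bash
python3 - <<'E'
from h import *;from workcell import *;import pickle
for c in(pickle.load(open("c0.pkl","rb"))["scene"],camera("scene")):
    X=cloud(c);hsv=cv2.cvtColor(c["color"],cv2.COLOR_RGB2HSV)
    m=((hsv[...,0]<8)|(hsv[...,0]>172))&(hsv[...,1]>150)&(X[...,2]>.14)&(np.hypot(X[...,0]-.4875,X[...,1]-.078)<.035)
    p=X[m];z=np.percentile(p[:,2],90);t=p[p[:,2]>z-.005][:,:2]
    w,V=np.linalg.eigh(np.cov(t.T));v,u=np.nonzero(m);f=np.polyfit(v,u,1)
    print(m.sum(),z,np.degrees(np.arctan(V[1,1]/V[0,1])),"img slope",f[0])
E
```

```text
142 0.21301194597922452 5.795007540879723 img slope -0.44401656334707384
175 0.17348519756036807 4.188764515028929 img slope -0.4540039062500029
```

The bar is about 1.6° further clockwise than at the locked start, and the spindle hasn't moved since I let go. Handing in.

```bash
python3 -c "
from workcell import *
print(hand_in())"
```

```text
the job is handed in; nothing more can be done
None
```

I freed the spindle, lowered it until the tip rested on the bore bottom at about 5.5 N, locked the grip and let go, and the job is handed in at about 21 s of the 45 s allowed; no verdict came back.

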